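# Fit a keyed water-filter cartridge at the coffee station

### The job

Take the fresh water-filter cartridge (blue grip) from the tray and fit it in the well of the black filter unit: turn it gently, feeling for the position where its notch passes the key tab, so that it goes fully home and stays there, without ever forcing it. Then push the orange catch shut over its flange. Leave the spent cartridge and the other things on the counter where they stand.

Things in the scene. Friction and masses are not known exactly. Their poses are not given: they have to be found in the camera images.
- cartridge: Fresh filter cartridge: white, blue grip bar, 66 mm tall, 0.14-0.28 kg, standing upright on the tray. Origin: centre of underside, z up. Round skirt 44 mm diameter, 32 mm tall (foot tapered to 39 mm over the lowest 4 mm); flange 68 mm diameter from 32 to 38 mm height; on it the grip bar, 36 mm long (along x), 14 mm thick (along y), from 38 to 66 mm height. Its one notch is at its -x side.
- notch (a point): The cartridge's notch, a point 30 mm from its axis towards its -x, at the flange's underside: cut into the flange's rim, 12 mm wide, from 26.5 mm radius outwards, with a small blue mark between the bar and the notch.
- spent: The spent cartridge: same shape and size, beige with a red grip bar, standing 130 mm or so from the fresh one on the same dark tray (floor 8 mm, rim 14 mm above the counter; which of the two stands where differs). Leave it alone. Origin: centre of its underside.
- unit: Filter unit, fixed: black block from -50 to +80 mm in x, +-50 mm in y, 48 mm high. Origin: on the counter, on the well's axis, z up. Cartridge home: its origin 16 mm above the counter, flange on the block's top. Notch not over the tab (within about 0.08 rad): the flange lands on the tab, origin 24 mm above the counter. Cartridge and unit bear at most 40 N pressed together.
- well (a point): Centre of the well's mouth, 48 mm above the counter: a round hole 46.4 mm in diameter with a 2 mm chamfer, 36 mm deep. The round skirt goes in at any angle.
- tab_side (a point): The middle of the key tab's range: 31 mm from the well's axis towards the unit's -x, on the block's top. The grey tab (7 mm wide, from 28.5 to 33 mm radius, 8 mm above the block's top) stands on the grey ring round the mouth, anywhere within 0.7 rad either way of here as seen from the well's axis; its angle is preset, differs each time and is not measured. The ring does not turn.
- catch (a joint): How far the unit's catch is slid, in m: 0 open (at the start), 0.016 shut. It slides along the unit's -x, towards the well, against about 3 N of friction and stays where it is left. Shut, its steel plate (from 7.5 to 12.5 mm above the block's top) reaches 8 mm over the flange of a seated cartridge.
- catch_peg (a point): Centre of the top of the catch's orange peg: upright, 10 mm thick (along the unit's x), 24 mm wide (along its y), rising 24 mm above the catch plate; top 84.5 mm above the counter. It lies on the unit's +x side, 64 mm from the well's axis with the catch open, 48 mm with it shut.
- cups: Stack of white cups, 77 mm in diameter, about 160 mm tall; origin under its centre. Leave it alone.
- mug: Blue mug, 80 mm in diameter, 90 mm tall, handle at its +y; origin under its centre. Leave it alone.
- stirrers: Amber glass with wooden stir sticks, 68 mm in diameter, 150 mm tall; origin under its centre. Leave it alone.
- caddy: White sachet caddy, 100 x 130 mm, about 75 mm tall; origin under its centre. Leave it alone.
- jar: White jar with a wooden cap, 72 mm in diameter, 110 mm tall; origin under its centre. Leave it alone.
There are look-alikes about, which are no part of the job. What is shaped like the unit but green is not meant.

How it is judged:
By the outcome, as a careful person would: the job done as asked, in the order asked, and still so for the second after the job is handed in, with the robot touching nothing.
It also fails if it takes over 64 s, if anything falls off the work surface, if the arm or the gripper's body presses on something with over 40 N, if the wrist force passes 120 N, or if a joint passes its speed limit or range.

### The arm

A 7-joint arm with a two-finger parallel gripper is mounted at the origin on the work surface. World frame = base frame: x ahead of the robot, y to its left, z up, the work surface at z = 0. Lengths are in mm, angles in rad, forces in N, time in s.
With the tool pointing down it reaches from about 350 to 900 mm from the base axis. Payload 19.9 kg.
Tool frame: the origin (TCP) lies midway between the tips of the shut fingers; the grasp point (between the pads) lies 19 mm behind it; z points along the fingers, x is the direction in which the jaws open and shut, and the axes are right-handed (so a half turn about z gives the same grasp; the last joint's range is limited). The gripper opens to 94 mm and grips with 3 to 60 N. Pads are 16 mm wide; open, the fingers measure 119 mm over their backs; the gripper's body (75 mm by 177 mm) begins 78 mm behind the grasp point.
Start: joints at [1.097, 0.417, -0.01, 1.614, 0.005, 1.111, -0.053], TCP at [261.557, -567.615, 205.425] pointing down, gripper open.
Joint ranges: [-2.81, 2.81], [-0.39, 2.02], [-1.27, 1.25], [0.06, 2.57], [-1.19, 4.33], [0.19, 2], [-2.82, 2.82]. Speed limits (rad/s): [1.89, 1.89, 2.39, 2.39, 3.01, 3.01, 3.01].

### API

Orientations are given as a rotation vector (axis times angle).
In Python, from station import env, cams gives the robot as it stands.
- The arm moves only by the shell command python3 -m inch 'ROWS'. ROWS is JSON, a list of rows, each an object with "gripper": the finger opening in m, from 0 to 0.094; "linear": the shift along the tool's x, y, z in m, a list of three; "rot": the turn, a rotation vector about the tool's x, y, z in rad, a list of three. A call has 1 to 5 rows; each row is the pose to reach, as a shift and turn from the pose commanded when the call began, along the tool's axes at that moment; what a row does not reach only later rows make up. A row lasts 1/8 s, in which the tool goes at most 62.5 mm and 10.7 degrees, less where a joint would pass 70% of its speed; a pose out of reach is approached as far as the arm can. A call with a gripper value outside its range is refused whole. The fingers move at their own pace and stop on an object; the grip force is fixed at half the most. Time passes only in rows, so rows that repeat a pose let the fingers close. It gives the time, the measured TCP pose, the force and the opening at its end, in the units of the state.
- env.get_state(): the state, without advancing time (a new reading comes with each control period).
- cams.camera(name): name is "scene" or "top" or "wrist"; returns the picture (420x560x3 uint8, red, green, blue); there is no depth.
- cams.camera_params(name): a dict with "vertical_fov" (degrees; the focal length in pixels is half the picture's height over the tangent of half this angle, whatever the lens; pixels are square), "cx", "cy" (the principal point, pixels), "distortion" ([k1, k2, p1, p2, k3] as OpenCV has them; the pictures are not rectified), "R" (3x3) and "t" (3): a world point X has camera coordinates R X + t. Camera axes: x right, y down, z forward; pixel columns grow to the right and rows downward; lengths in mm; the calibration is good to about 2 mm. A picture is of the moment at which its call begins: read the wrist's pose just before it. camera_params takes no time and is no camera call; for the wrist camera it gives the pose at the moment of the call.
- env.sign_off(): hands the job in, once; it reports no verdict.
The state is a dict: "clock": time; "joint_positions": joint angles; "qvel": joint speeds; "effort": joint torques, N m; "tcp_pos": TCP position; "tool_rot": TCP orientation; "contact_force": force on the tool from outside, world axes, zero at the start; "moment": the same for the moment, N m; "grip_width": opening from 0.0 (shut) to 1.0 (fully open).
Only numpy, scipy, OpenCV 4.12 (cv2) and the standard library are available. Lean on these libraries where they do the work, as an engineer would, in place of code of your own. Each camera call takes 0.05 s, during which the arm holds its last target.

## Working session

There is one attempt and no reset: what is moved stays moved. The work goes in short steps, Python scripts to look and compute and a shell command to move; the robot and the scene stay as the last step left them, time stands still between calls to the robot, and variables do not carry over. Pictures are saved under pics/ and viewed, and the job is handed in when it is done.

```bash
ls; mkdir -p pics; python3 - <<'E'
from station import env, cams
import cv2, numpy as np
print(env.get_state())
for n in ["scene","top","wrist"]:
    p=cams.camera_params(n); print(n,p)
    cv2.imwrite(f"pics/{n}0.png",cams.camera(n)[:,:,::-1])
E
```

```text
pics
{'clock': 0.0, 'joint_positions': array([ 1.09752474,  0.41797364, -0.01029983,  1.61412768,  0.00468654,
        1.11071072, -0.05298718]), 'qvel': array([ 1.21847744e-03,  2.03577864e-04, -3.47430780e-04,  9.55719897e-04,
        5.75202866e-04, -7.70219935e-05,  5.93704033e-04]), 'effort': array([-6.89693825e-04, -8.51253033e+01,  6.38385639e-01, -4.25994337e+01,
       -4.87064011e-02,  1.85134588e-02,  1.01329413e-04]), 'tcp_pos': array([ 261.39099515, -567.31931567,  204.84505653]), 'tool_rot': array([-2.64526062e+00,  1.69368721e+00,  1.64480069e-03]), 'contact_force': array([ 0.59920244,  0.29749591, -0.28082652]), 'moment': array([0.06812835, 0.01654305, 0.00641226]), 'grip_width': 1.0035252081713115}
scene {'vertical_fov': 44.20116593523939, 'cx': 282.610030013444, 'cy': 218.18954454550834, 'distortion': array([-0.20192625,  0.        ,  0.        ,  0.        ,  0.        ]), 'R': array([[ 0.09316246,  0.99562637, -0.00699198],
       [ 0.77212783, -0.07667941, -0.63082397],
       [-0.62860112,  0.05337041, -0.77589447]]), 't': array([-116.38514137, -372.7781746 , 1528.15988773])}
top {'vertical_fov': 55.83414901316273, 'cx': 282.45231561998173, 'cy': 208.39856336929964, 'distortion': array([-0.06762272,  0.        ,  0.        ,  0.        ,  0.        ]), 'R': array([[ 0.01481918, -0.9996142 , -0.02349147],
       [-0.98033672, -0.00990183, -0.19708339],
       [ 0.19677475,  0.02595016, -0.98010524]]), 't': array([ 54.74509937, 541.73341721, 857.61195941])}
wrist {'vertical_fov': 60.59887631882839, 'cx': 278.00360982292756, 'cy': 208.64179403772022, 'distortion': array([-0.04116144,  0.        ,  0.        ,  0.        ,  0.        ]), 'R': array([[ 0.41748984, -0.9086802 , -0.00159155],
       [-0.87024023, -0.40033156,  0.28708289],
       [-0.26150369, -0.11846916, -0.95790442]]), 't': array([-625.14666984,  -30.10948686,  392.88997084])}
```

View pics/scene0.png

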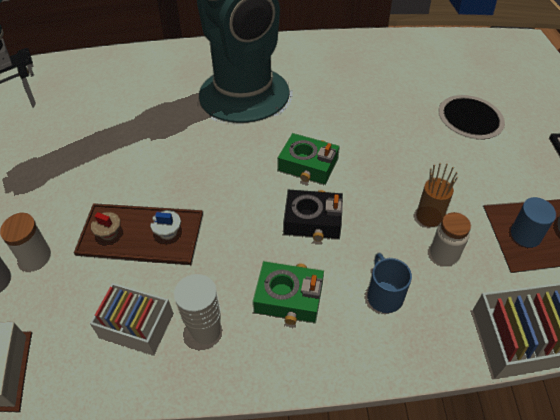

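View pics/top0.png

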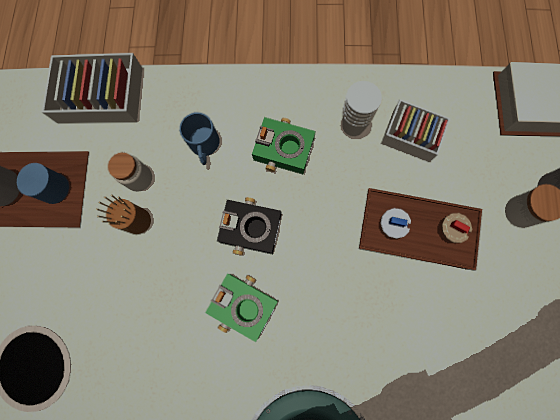

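View pics/wrist0.png

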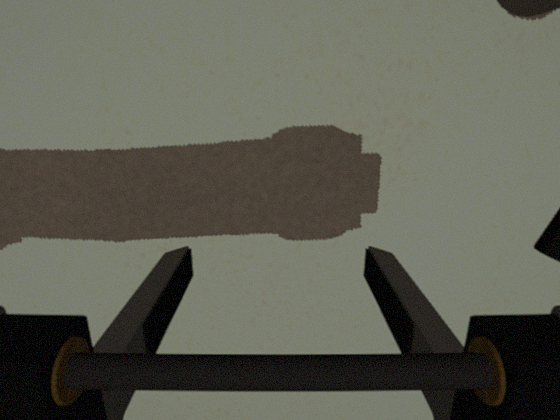

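Scene and top show the fresh cartridge (blue) at about (397,222) in top, the spent one (red) at (458,228), and the black unit's well at about (256,228), with the catch at (228,220). Next I'll zoom in and measure.

```bash
cat > h.py <<'E'
from station import env, cams
import cv2, numpy as np
from scipy.spatial.transform import Rotation as Ro
def K(p,h=420):
    f=h/2/np.tan(np.radians(p["vertical_fov"]/2)); return np.array([[f,0,p["cx"]],[0,f,p["cy"]],[0,0,1.]])
def ray(p,uv):
    n=cv2.undistortPoints(np.float64(uv).reshape(-1,1,2),K(p),p["distortion"]).reshape(-1,2)
    d=np.c_[n,np.ones(len(n))]@p["R"]; c=-p["R"].T@p["t"]; return c,d
def onz(p,uv,z):
    c,d=ray(p,uv); return c+d*((z-c[2])/d[:,2])[:,None]
def proj(p,X):
    return cv2.projectPoints(np.float64(X).reshape(-1,3),cv2.Rodrigues(p["R"])[0],p["t"],K(p),p["distortion"])[0].reshape(-1,2)
def tool():
    s=env.get_state(); return s["tcp_pos"],Ro.from_rotvec(s["tool_rot"]).as_matrix(),s
def blobs(im,lo,hi,amin=15):
    m=cv2.inRange(cv2.cvtColor(im,cv2.COLOR_RGB2HSV),np.array(lo),np.array(hi))
    n,l,st,c=cv2.connectedComponentsWithStats(m); return [(st[i][4],st[i][:4],c[i],l==i) for i in range(1,n) if st[i][4]>=amin]
E
python3 - <<'E'
from h import *
t,R,s=tool(); print(R.round(3))
p=cams.camera_params("top"); im=cams.camera("top")
for z in (0,48): print(onz(p,[[256,227]],z))
for nm,lo,hi,z in [("blue",(100,120,60),(125,255,255),74),("orange",(8,120,120),(22,255,255),84.5),("black",(0,0,0),(180,90,60),48)]:
    for a,b,c,m in blobs(im,lo,hi):
        if 170<c[0]<450 and 100<c[1]<340: print(nm,a,b,c.round(1),onz(p,[c],z).round(0))
cv2.imwrite("pics/topu.png",cv2.resize(im[180:280,200:300,::-1],None,fx=6,fy=6,interpolation=cv2.INTER_CUBIC))
cv2.imwrite("pics/topc.png",cv2.resize(im[180:270,350:490,::-1],None,fx=5,fy=5,interpolation=cv2.INTER_CUBIC))
E
```

```text
[[ 0.418 -0.908 -0.   ]
 [-0.908 -0.418  0.001]
 [-0.001  0.    -1.   ]]
[[505.32620502 126.40571649   0.        ]]
[[498.04917567 121.92386913  48.        ]]
blue 92 [391 217  16   9] [398.6 220.8] [[ 511. -199.   74.]]
orange 16 [282 118   8   4] [285.4 119.6] [[747.  57.  84.]]
orange 34 [260 127   6   9] [262.8 131. ] [[718. 109.  84.]]
orange 23 [266 165   8   5] [269.7 166.9] [[631.  91.  84.]]
orange 37 [223 214   6  10] [225.2 218.3] [[511. 188.  84.]]
orange 38 [216 291   7  11] [219.1 296.3] [[341. 194.  84.]]
black 19 [349 107  17   8] [356.8 111.8] [[ 785. -116.   48.]]
black 24 [347 109  19   9] [355.  114.6] [[ 777. -112.   48.]]
black 23 [387 110   8  20] [390.3 119.4] [[ 766. -198.   48.]]
black 95 [343 116  23  19] [349.2 126.5] [[746. -97.  48.]]
black 1422 [217 200  65  54] [249.6 227.2] [[498. 137.  48.]]
black 332 [244 216  22  22] [255.2 227.2] [[497. 124.  48.]]
```

View pics/topu.png

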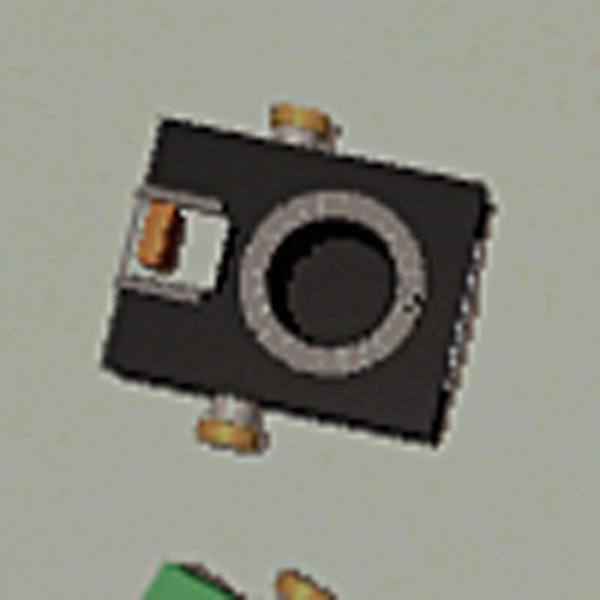

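View pics/topc.png

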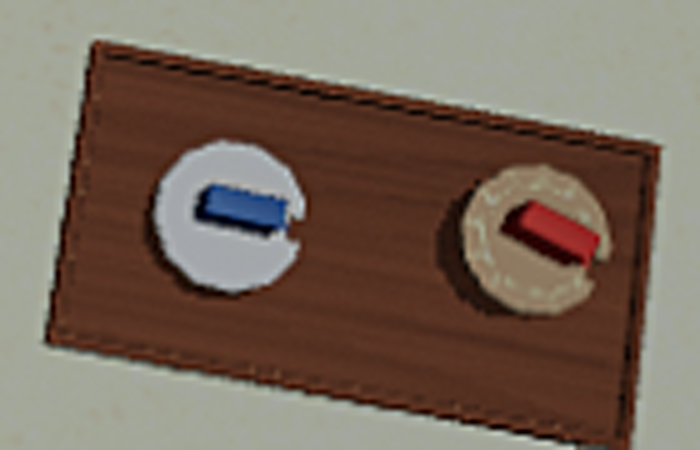

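```bash
python3 - <<'E'
from h import *
t,R,s=tool()
p=cams.camera_params("top"); im=cams.camera("top"); sp=cams.camera_params("scene"); si=cams.camera("scene")
o=np.array([200,180]);c=np.array([[160,120],[490,185],[440,445],[105,365]])/6+o
U=onz(p,c,48)[:,:2]; print("corners",U.round(1)); 
for i in range(4):
    e=U[(i+1)%4]-U[i]; print(np.linalg.norm(e).round(1),np.degrees(np.arctan2(e[1],e[0])).round(1))
print("well",onz(p,[[333/6+200,283/6+180]],48), onz(sp,[[308,207]],48))
print("flange",onz(p,[[395.6,223.2]],46))
m=[b for b in blobs(im,(100,120,40),(125,255,255)) if 350<b[2][0]<450][0]
ys,xs=np.nonzero(m[3]); W=onz(p,np.c_[xs,ys],74)[:,:2]; w,v=np.linalg.eigh(np.cov(W.T)); print("bar",W.mean(0),np.degrees(np.arctan2(v[1,1],v[0,1])))
mk=onz(p,[[350+293/5,180+229/5]],46); print("notch",mk)
cv2.imwrite("pics/scu.png",np.hstack([cv2.resize(si[170:250,270:360,::-1],None,fx=4,fy=4,interpolation=cv2.INTER_CUBIC),cv2.resize(si[190:270,75:175,::-1],None,fx=4,fy=4,interpolation=cv2.INTER_CUBIC)]))
E
```

```text
corners [[561.  192.5]
 [536.6  63.4]
 [436.2  80.8]
 [464.9 209.6]]
131.4 -100.7
101.9 170.2
132.0 77.4
97.7 -10.1
well [[497.64811966 123.06662069  48.        ]] [[501.62944074 128.6377322   48.        ]]
flange [[ 510.58616353 -199.49276761   46.        ]]
bar [ 735.46632693 -235.64862224] 155.88276707116663
notch [[ 504.80623879 -229.33683648   46.        ]]
```

View pics/scu.png

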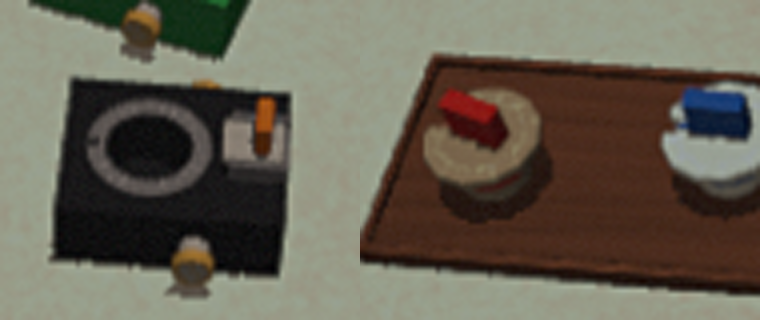

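```bash
cat >> h.py <<'E'
def plan(xyz,yaw):
    """shift along tool axes (mm) and turn about tool z (deg) to reach TCP xyz with tool x at yaw deg"""
    t,R,s=tool(); d=R.T@(np.array(xyz)-t); y=np.degrees(np.arctan2(R[1,0],R[0,0]))
    tz=-((yaw-y+180)%360-180)
    yaw=np.radians(yaw); Rt=np.array([[np.cos(yaw),np.sin(yaw),0],[np.sin(yaw),-np.cos(yaw),0],[0,0,-1.]])
    print("tcp",t.round(1),"yaw",y.round(2),"shift",d.round(1),"rotvec",Ro.from_matrix(R.T@Rt).as_rotvec().round(4),"deg",round(tz,2),"j",s["joint_positions"].round(2),"F",s["contact_force"].round(1),"M",s["moment"].round(2),"w",s["grip_width"].round(3),"t",s["clock"])
E
python3 - <<'E'
from h import *
t,R,s=tool(); p=cams.camera_params("wrist"); c=-p["R"].T@p["t"]; print("cam in tool",R.T@(c-t), "camaxes in tool",(R.T@p["R"].T).round(3))
plan([510.5,-199.5,150],-11)
E
```

```text
cam in tool [   1.00081597  -83.26593536 -179.09151529] camaxes in tool [[ 1.    -0.001 -0.001]
 [ 0.001  0.958  0.287]
 [ 0.001 -0.287  0.958]]Traceback (most recent call last):
  File "<stdin>", line 3, in <module>
  File "h.py", line 23, in plan
    print("tcp",t.round(1),"yaw",y.round(2),"shift",d.round(1),"rotvec",Ro.from_matrix(R.T@Rt).as_rotvec().round(4),"deg",round(tz,2),"j",s["joint_positions"].round(2),"F",s["contact_force"].round(1),"M",s["moment"].round(2),"w",s["grip_width"].round(3),"t",s["clock"])
                                                                                                                                                                                                                                     ^^^^^^^^^^^^^^^^^^^^^
AttributeError: 'float' object has no attribute 'round'
```

```bash
sed -i 's/s\["grip_width"\].round(3)/round(float(s["grip_width"]),3)/' h.py
python3 -m inch '[{"linear":[-0.230,-0.380,0.03],"rot":[0,0,-0.945],"gripper":0.06},{"linear":[-0.230,-0.380,0.03],"rot":[0,0,-0.945],"gripper":0.06},{"linear":[-0.230,-0.380,0.03],"rot":[0,0,-0.945],"gripper":0.06},{"linear":[-0.230,-0.380,0.03],"rot":[0,0,-0.945],"gripper":0.06},{"linear":[-0.230,-0.380,0.03],"rot":[0,0,-0.945],"gripper":0.06}]'
python3 -c "
from h import *
plan([510.5,-199.5,150],-11)"
```

```text
clock: 0.92
tcp_pos: [437.1, -307.6, 184.5]
tool_rot: [3.126, -0.307, 0.0]
contact_force: [0.6, 0.2, -0.5]
grip_width: 0.639
tcp [ 437.1 -307.6  184.5] yaw -11.2 shift [  51.  -120.4   34.5] rotvec [ 0.0003 -0.0003 -0.0035] deg -0.2 j [ 0.82  0.29 -0.31  1.85  0.11  1.01  0.27] F [ 0.6  0.2 -0.5] M [-0.07 -0.15 -0.01] w 0.639 t 0.925
```

```bash

python3 -m inch '[{"linear":[0.025,-0.06,0.017]},{"linear":[0.051,-0.119,0.034]},{"linear":[0.051,-0.119,0.034]},{"linear":[0.051,-0.119,0.034]}]'
python3 - <<'E'
from h import *
plan([510.5,-199.5,150],-11)
im=cams.camera("wrist"); cv2.imwrite("pics/w1.png",im[:,:,::-1])
plan([510.5,-199.5,150],-11)
E
```

```text
tcp [ 437.1 -307.6  184.5] yaw -11.2 shift [  51.  -120.4   34.5] rotvec [ 0.0003 -0.0003 -0.0035] deg -0.2 j [ 0.82  0.29 -0.31  1.85  0.11  1.01  0.27] F [ 0.6  0.2 -0.5] M [-0.07 -0.15 -0.01] w 0.639 t 0.925
tcp [ 441.6 -300.1  184.2] yaw -10.13 shift [  50.1 -111.    34.5] rotvec [-0.0025 -0.0012  0.0152] deg 0.87 j [ 0.81  0.29 -0.32  1.85  0.11  1.01  0.27] F [ 5.1 10.7 -0.3] M [ 0.44 -0.36  0.02] w 0.637 t 0.975schema error: expected keys gripper, linear, rot
```

View pics/w1.png

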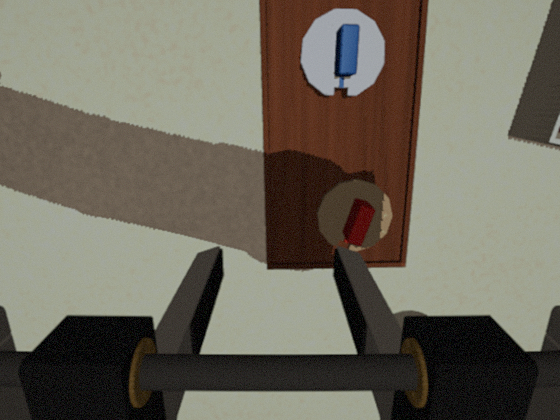

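The wrist view shows the fresh cartridge at about (342,52), with its notch at (341,90) facing down towards the spent one. The move was refused because each row needs all three keys, so I'll resend it.

```bash

python3 -m inch '[{"linear":[0.025,-0.055,0.017],"rot":[0,0,0],"gripper":0.06},{"linear":[0.05,-0.111,0.034],"rot":[0,0,0],"gripper":0.06},{"linear":[0.05,-0.111,0.034],"rot":[0,0,0],"gripper":0.06},{"linear":[0.05,-0.111,0.034],"rot":[0,0,0],"gripper":0.06}]'
python3 - <<'E'
from h import *
plan([510.5,-199.5,150],-11)
p=cams.camera_params("wrist");im=cams.camera("wrist"); cv2.imwrite("pics/w2.png",im[:,:,::-1])
plan([510.5,-199.5,150],-11)
for a,b,c,m in blobs(im,(100,120,40),(125,255,255),200):
    ys,xs=np.nonzero(m); W=onz(p,np.c_[xs,ys],74)[:,:2]; w,v=np.linalg.eigh(np.cov(W.T)); print("bar",a,W.mean(0),np.degrees(np.arctan2(v[1,1],v[0,1])))
for a,b,c,m in blobs(im,(0,0,120),(180,60,255),3000):
    print(a,b,c)
E
```

```text
clock: 1.48
tcp_pos: [507.3, -211.0, 150.3]
tool_rot: [3.126, -0.316, -0.001]
contact_force: [-0.9, 0.3, -0.9]
grip_width: 0.638
tcp [ 507.3 -211.   150.3] yaw -11.54 shift [  0.9 -11.9   0.3] rotvec [ 0.0002  0.0004 -0.0095] deg -0.54 j [ 0.63  0.37 -0.36  1.85  0.15  0.95  0.  ] F [-0.9  0.3 -0.9] M [-0.07 -0.06 -0.02] w 0.638 t 1.475
tcp [ 507.  -211.6  150.5] yaw -11.61 shift [  1.  -12.6   0.5] rotvec [ 0.0005  0.0001 -0.0107] deg -0.61 j [ 0.63  0.37 -0.36  1.85  0.15  0.95  0.  ] F [ 0.  -0.3  0.1] M [-0.06 -0.07 -0.01] w 0.639 t 1.525
bar 817 [ 513.23246524 -196.90059144] 77.62440924006482
98257 [  0   0 560 351] [294.87529642 113.32283705]
8566 [  0 270 186  81] [ 78.2944198  299.80375905]
5234 [177 391 200  29] [271.78945357 404.65609476]
```

View pics/w2.png

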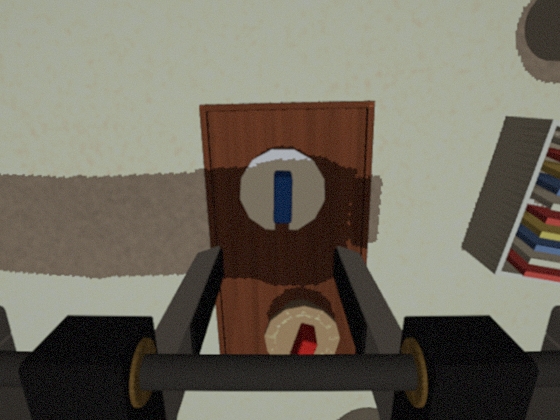

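```bash
python3 - <<'E'
from h import *
p=cams.camera_params("wrist");im=cams.camera("wrist")
h=cv2.cvtColor(im,cv2.COLOR_RGB2HSV); m=((h[...,1]<90)&(h[...,2]>60)).astype(np.uint8)
m[:135]=0;m[250:]=0;m[:,:225]=0;m[:,340:]=0
n,l,st,c=cv2.connectedComponentsWithStats(m); i=1+np.argmax(st[1:,4]); ct=max(cv2.findContours((l==i).astype(np.uint8),0,cv2.CHAIN_APPROX_NONE)[0],key=len)
hull=cv2.convexHull(ct); print(st[i]); W=onz(p,hull.reshape(-1,2),46)[:,:2].astype(np.float32)
print("flange",cv2.minEnclosingCircle(W))
f=cv2.minAreaRect  
mb=blobs(im,(100,120,30),(125,255,255),200)
for a,b,c,mm in mb:
  ys,xs=np.nonzero(mm);print(a,b,c)
  for z in (74,): 
    W=onz(p,np.c_[xs,ys],z)[:,:2].astype(np.float32); print("bar",f(W))
cv2.imwrite("pics/w2z.png",cv2.resize(im[140:240,230:340,::-1],None,fx=5,fy=5,interpolation=cv2.INTER_CUBIC))
E
```

```text
[ 240  147   85   83 4691]
flange ((512.7864990234375, -199.031005859375), 35.70907974243164)
819 [275 170  17  52] [282.56410256 195.79242979]
bar ((513.6277465820312, -196.77728271484375), (38.71129608154297, 11.755703926086426), 78.18104553222656)
```

View pics/w2z.png

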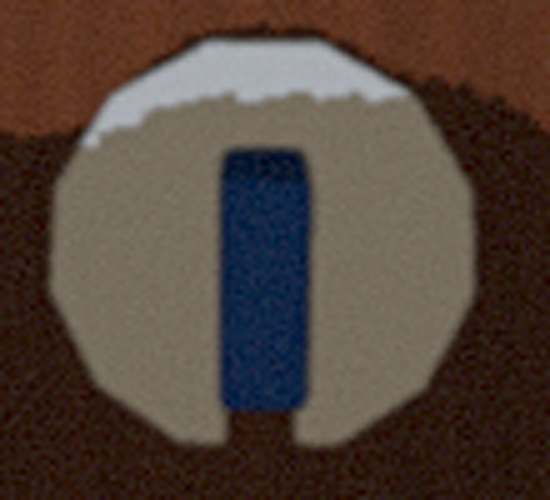

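```bash
python3 -c "
from h import *
plan([512.5,-199,51],-11.8)"
```

```text
tcp [ 506.9 -211.9  150.6] yaw -11.65 shift [  2.8 -13.9  99.6] rotvec [ 0.0005 -0.0001  0.0026] deg 0.15 j [ 0.63  0.37 -0.36  1.85  0.15  0.95  0.  ] F [ 1.2 -0.6  0.5] M [-0.04 -0.02  0.01] w 0.641 t 1.575
```

```bash

python3 -m inch '[{"linear":[0.003,-0.014,0.02],"rot":[0,0,0.0],"gripper":0.05},{"linear":[0.003,-0.014,0.06],"rot":[0,0,0],"gripper":0.05},{"linear":[0.003,-0.014,0.08],"rot":[0,0,0],"gripper":0.05},{"linear":[0.003,-0.014,0.085],"rot":[0,0,0],"gripper":0.05},{"linear":[0.003,-0.014,0.085],"rot":[0,0,0],"gripper":0.05}]'
python3 - <<'E'
from h import *
plan([512.5,-199,51],-11.8)
p=cams.camera_params("wrist");im=cams.camera("wrist"); cv2.imwrite("pics/w3.png",im[:,:,::-1])
E
```

```text
clock: 2.2
tcp_pos: [513.2, -198.2, 66.0]
tool_rot: [3.125, -0.318, 0.001]
contact_force: [-0.2, -0.3, 0.1]
grip_width: 0.532
tcp [ 513.2 -198.2   66. ] yaw -11.61 shift [-0.6  0.9 15. ] rotvec [ 0.0002 -0.0005  0.0034] deg 0.19 j [ 0.58  0.48 -0.33  1.9   0.22  0.79 -0.07] F [-0.2 -0.3  0.1] M [-0.03 -0.04 -0.03] w 0.532 t 2.2
```

View pics/w3.png

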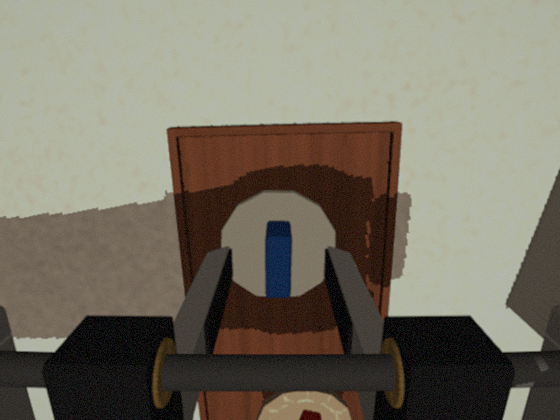

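The blue bar at about (279,258) sits centred between the jaws. I'll descend and grip.

```bash

python3 -m inch '[{"linear":[-0.0005,0.001,0.008],"rot":[0,0,0.003],"gripper":0.05},{"linear":[-0.0005,0.001,0.015],"rot":[0,0,0.003],"gripper":0.05},{"linear":[-0.0005,0.001,0.015],"rot":[0,0,0.003],"gripper":0.03},{"linear":[-0.0005,0.001,0.015],"rot":[0,0,0.003],"gripper":0.008},{"linear":[-0.0005,0.001,0.015],"rot":[0,0,0.003],"gripper":0.008}]'
python3 -m inch '[{"linear":[0,0,0],"rot":[0,0,0],"gripper":0.008},{"linear":[0,0,0],"rot":[0,0,0],"gripper":0.008},{"linear":[0,0,0],"rot":[0,0,0],"gripper":0.008}]'
python3 - <<'E'
from h import *
plan([512.5,-199,51],-11.8)
E
```

```text
clock: 2.88
tcp_pos: [512.6, -198.4, 50.6]
tool_rot: [3.125, -0.321, 0.0]
contact_force: [-0.4, 0.7, -0.9]
grip_width: 0.251
clock: 3.25
tcp_pos: [512.5, -198.4, 50.4]
tool_rot: [-3.125, 0.321, -0.0]
contact_force: [0.3, -0.2, -0.5]
grip_width: 0.147
tcp [ 512.5 -198.4   50.4] yaw -11.72 shift [ 0.1  0.6 -0.6] rotvec [-0.     -0.      0.0015] deg 0.08 j [ 0.57  0.51 -0.33  1.91  0.23  0.76 -0.08] F [ 0.3 -0.2 -0.5] M [-0.05 -0.12  0.04] w 0.147 t 3.25
```

```bash
python3 -c "
from h import *
plan([497,30,190],-11.8)"
python3 -m inch '[{"linear":[0,0,-0.02],"rot":[0,0,0],"gripper":0.008},{"linear":[0,0,-0.06],"rot":[0,0,0],"gripper":0.008},{"linear":[0,0,-0.1],"rot":[0,0,0],"gripper":0.008},{"linear":[0,0,-0.14],"rot":[0,0,0],"gripper":0.008},{"linear":[0,0,-0.14],"rot":[0,0,0],"gripper":0.008}]'
python3 -c "
from h import *
plan([497,30,190],-11.8)"
```

```text
tcp [ 512.5 -198.4   50.4] yaw -11.72 shift [ -61.6 -220.5 -139.6] rotvec [-0.     -0.      0.0015] deg 0.08 j [ 0.57  0.51 -0.33  1.91  0.23  0.76 -0.08] F [ 0.3 -0.2 -0.5] M [-0.05 -0.12  0.04] w 0.147 t 3.25
clock: 3.88
tcp_pos: [513.7, -198.8, 193.0]
tool_rot: [3.124, -0.321, 0.007]
contact_force: [-0.2, -0.2, -1.5]
grip_width: 0.148
tcp [ 513.7 -198.8  193. ] yaw -11.72 shift [ -62.9 -220.7    2.5] rotvec [ 0.0011 -0.0043  0.0013] deg 0.08 j [ 0.62  0.32 -0.38  1.81  0.13  1.04 -0.01] F [-0.2 -0.2 -1.5] M [-0.09 -0.09 -0.  ] w 0.148 t 3.875
```

```bash

python3 -m inch '[{"linear":[-0.014,-0.05,0.002],"rot":[0,0,0],"gripper":0.008},{"linear":[-0.028,-0.1,0.002],"rot":[0,0,0],"gripper":0.008},{"linear":[-0.045,-0.16,0.002],"rot":[0,0,0],"gripper":0.008},{"linear":[-0.062,-0.21,0.002],"rot":[0,0,0],"gripper":0.008},{"linear":[-0.062,-0.22,0.002],"rot":[0,0,0],"gripper":0.008}]'
python3 -m inch '[{"linear":[0,0,0],"rot":[0,0,0],"gripper":0.008},{"linear":[0,0,0],"rot":[0,0,0],"gripper":0.008}]'
python3 - <<'E'
from h import *
plan([497,30,190],-11.8)
p=cams.camera_params("wrist");np.save("p4.npy",p,allow_pickle=True);im=cams.camera("wrist"); cv2.imwrite("pics/w4.png",im[:,:,::-1])
E
```

```text
clock: 4.5
tcp_pos: [495.4, 32.9, 187.6]
tool_rot: [-3.125, 0.313, 0.002]
contact_force: [0.2, -1.3, -1.4]
grip_width: 0.149
clock: 4.75
tcp_pos: [496.4, 28.2, 187.9]
tool_rot: [3.125, -0.323, -0.001]
contact_force: [0.1, -1.0, -2.1]
grip_width: 0.148
tcp [496.4  28.2 187.9] yaw -11.82 shift [ 0.2 -1.9 -2.1] rotvec [ 0.0003  0.0008 -0.0004] deg -0.02 j [ 0.32  0.24 -0.51  1.93  0.14  1.   -0.45] F [ 0.1 -1.  -2.1] M [-0.03 -0.09 -0.02] w 0.148 t 4.75
```

View pics/w4.png

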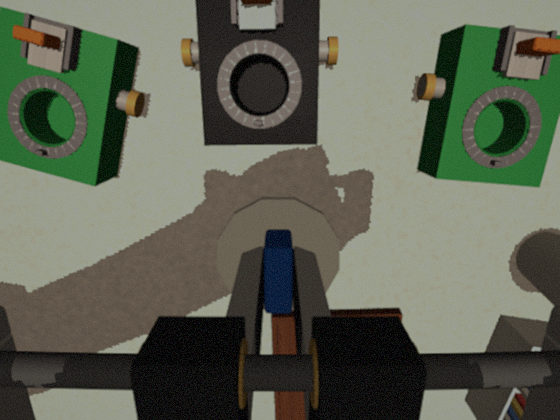

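```bash
python3 - <<'E'
from h import *
p=np.load("p4.npy",allow_pickle=True).item(); im=cv2.imread("pics/w4.png")[:,:,::-1].copy()
cv2.imwrite("pics/w4z.png",cv2.resize(im[0:150,190:340,::-1],None,fx=4,fy=4,interpolation=cv2.INTER_CUBIC))
h=cv2.cvtColor(im,cv2.COLOR_RGB2HSV); m=((h[...,2]>65)).astype(np.uint8)
m[:34]=0;m[133:]=0;m[:,:214]=0;m[:,306:]=0
n,l,st,c=cv2.connectedComponentsWithStats(m)
for i in range(1,n):
    if st[i,4]>500:
        m1=(l==i).astype(np.uint8); cts,hi=cv2.findContours(m1,cv2.RETR_CCOMP,cv2.CHAIN_APPROX_NONE)
        for ct in cts:
            if len(ct)>60:
                W=onz(p,ct.reshape(-1,2),48)[:,:2].astype(np.float32); print(st[i],len(ct),cv2.fitEllipse(W))
E
```

```text
[ 217   39   85   90 3098] 246 ((500.1937255859375, 125.58855438232422), (71.42327880859375, 71.55316925048828), 134.7080535888672)
[ 217   39   85   90 3098] 176 ((500.1405334472656, 125.64550018310547), (51.06013488769531, 51.10765075683594), 7.867978096008301)
```

View pics/w4z.png

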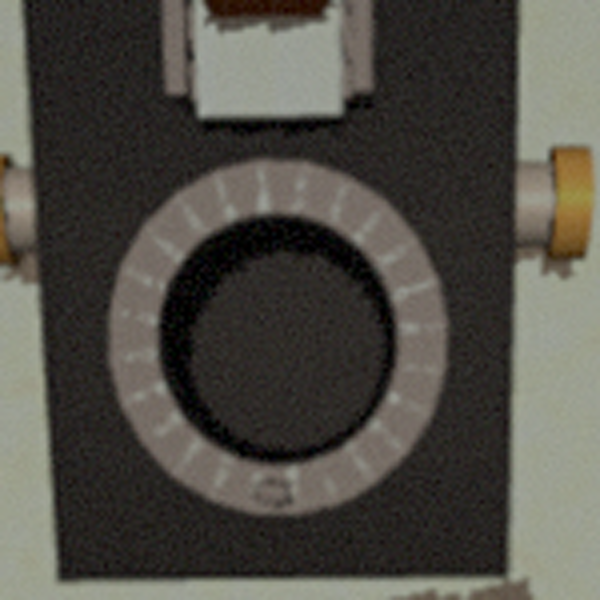

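```bash
python3 - <<'E'
from h import *
p=np.load("p4.npy",allow_pickle=True).item(); im=cv2.imread("pics/w4.png")[:,:,::-1].copy()
C=np.array([500.2,125.6])
for u,v in [(273,490),(273,479),(273,503)]:
  for z in (48,56):
    W=onz(p,[[190+u/4,v/4]],z)[0,:2]-C; print(z,W.round(1),np.hypot(*W).round(1),np.degrees(np.arctan2(W[1],W[0])).round(1))
# block edges
a=onz(p,[[190+60/4,578/4],[190+508/4,577/4]],48); d=a[1]-a[0]; print("edge",a[:,:2].round(1),np.degrees(np.arctan2(d[1],d[0])), np.linalg.norm(d))
# flange in hand
z=187.9-4.4
h=cv2.cvtColor(im,cv2.COLOR_RGB2HSV)
cv2.imwrite("pics/w4f.png",cv2.resize(im[180:320,200:360,::-1],None,fx=4,fy=4,interpolation=cv2.INTER_CUBIC))
E
```

```text
48 [ -7.4 -30. ] 30.9 -103.9
56 [ -6.9 -29.7] 30.5 -103.1
48 [ -6.9 -27.8] 28.6 -104.0
56 [ -6.4 -27.5] 28.2 -103.1
48 [ -8.  -32.7] 33.7 -103.8
56 [ -7.5 -32.3] 33.2 -103.1
edge [[442.6  86.8]
 [539.3  66.7]] -11.793630917821798 98.74469388863865
```

View pics/w4f.png

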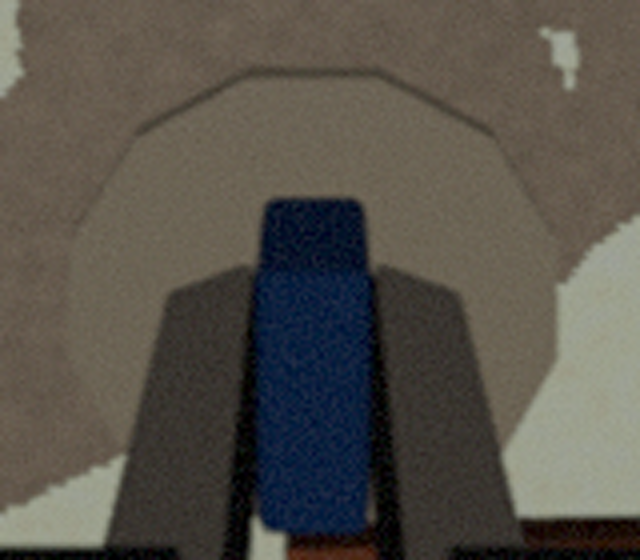

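```bash
python3 - <<'E'
from h import *
p=np.load("p4.npy",allow_pickle=True).item()
tcp=np.array([496.4,28.2,187.9]); y=np.radians(-11.8); X=np.array([np.cos(y),np.sin(y)]); Y=np.array([np.sin(y),-np.cos(y)])
def rel(u,v,z):
    W=onz(p,[[200+u/4,180+v/4]],z)[0,:2]-tcp[:2]; return (W@X).round(1),(W@Y).round(1)
print("bar near",rel(315,272,211.5),"far",rel(318,530,211.5)); print("bar corners near",rel(258,272,211.5),rel(372,272,211.5))
print("flange back",rel(312,70,183.5), "bottom edge left/right verts",rel(248,70,183.5),rel(380,70,183.5), rel(138,133,183.5),rel(492,133,183.5),rel(68,270,183.5),rel(557,270,183.5))
E
```

```text
bar near (np.float64(0.3), np.float64(-17.0)) far (np.float64(0.6), np.float64(17.6))
bar corners near (np.float64(-6.4), np.float64(-17.0)) (np.float64(6.9), np.float64(-17.0))
flange back (np.float64(-0.1), np.float64(-34.0)) bottom edge left/right verts (np.float64(-8.6), np.float64(-34.0)) (np.float64(8.9), np.float64(-34.0)) (np.float64(-23.4), np.float64(-25.3)) (np.float64(24.0), np.float64(-25.2)) (np.float64(-33.8), np.float64(-5.5)) (np.float64(33.6), np.float64(-5.4))
```

```bash
python3 -c "
from h import *
plan([500.2,125.6,110],-13.1)"
```

```text
tcp [496.5  28.2 188. ] yaw -11.83 shift [-16.3 -96.1  78. ] rotvec [0.0003 0.0006 0.0221] deg 1.27 j [ 0.32  0.24 -0.51  1.93  0.14  1.   -0.45] F [-0.2 -0.2 -1.6] M [ 0.01 -0.09 -0.03] w 0.147 t 4.8
```

```bash

python3 -m inch '[{"linear":[-0.008,-0.04,0.0],"rot":[0,0,0.022],"gripper":0.008},{"linear":[-0.0163,-0.09,0.02],"rot":[0,0,0.022],"gripper":0.008},{"linear":[-0.0163,-0.0961,0.06],"rot":[0,0,0.022],"gripper":0.008},{"linear":[-0.0163,-0.0961,0.078],"rot":[0,0,0.022],"gripper":0.008},{"linear":[-0.0163,-0.0961,0.078],"rot":[0,0,0.022],"gripper":0.008}]'
python3 -m inch '[{"linear":[0,0,0],"rot":[0,0,0],"gripper":0.008},{"linear":[0,0,0],"rot":[0,0,0],"gripper":0.008}]'
python3 - <<'E'
from h import *
plan([500.2,125.6,94],-13.1)
for n in("wrist","scene"):
  im=cams.camera(n); cv2.imwrite(f"pics/{n}5.png",im[:,:,::-1] if n=="wrist" else cv2.resize(im[130:270,240:400,::-1],None,fx=4,fy=4))
E
```

```text
clock: 5.42
tcp_pos: [499.7, 125.7, 109.7]
tool_rot: [3.12, -0.357, -0.003]
contact_force: [0.2, 0.2, -1.4]
grip_width: 0.151
clock: 5.68
tcp_pos: [500.7, 126.6, 111.5]
tool_rot: [-3.121, 0.356, -0.003]
contact_force: [0.0, -0.2, -0.3]
grip_width: 0.148
tcp [500.7 126.6 111.5] yaw -13.03 shift [-0.3  1.1 17.5] rotvec [-0.0005 -0.0016  0.0012] deg 0.07 j [ 0.13  0.39 -0.52  1.95  0.25  0.86 -0.76] F [ 0.  -0.2 -0.3] M [-0.05 -0.02  0.02] w 0.148 t 5.675
```

View pics/wrist5.png

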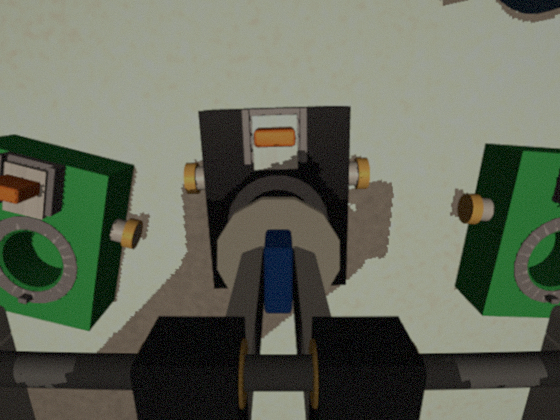

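View pics/scene5.png

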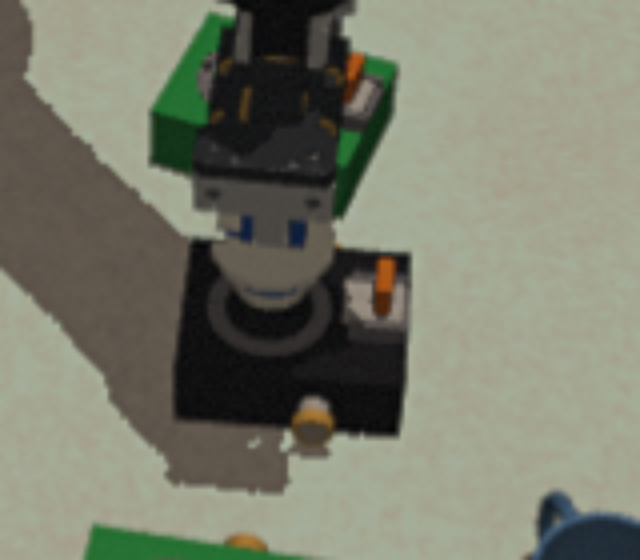

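```bash

python3 -m inch '[{"linear":[-0.0003,0.001,0.006],"rot":[0,0,0],"gripper":0.008},{"linear":[-0.0003,0.001,0.014],"rot":[0,0,0],"gripper":0.008},{"linear":[-0.0003,0.001,0.02],"rot":[0,0,0],"gripper":0.008},{"linear":[-0.0003,0.001,0.024],"rot":[0,0,0],"gripper":0.008},{"linear":[-0.0003,0.001,0.024],"rot":[0,0,0],"gripper":0.008}]'
python3 -c "
from h import *
plan([500.2,125.6,68],-13.1)"
```

```text
clock: 6.4
tcp_pos: [499.3, 126.2, 86.1]
tool_rot: [3.121, -0.355, -0.001]
contact_force: [0.2, -0.2, -1.2]
grip_width: 0.144
tcp [499.3 126.2  86.1] yaw -12.97 shift [ 1.   0.4 18.1] rotvec [0.0001 0.0006 0.0023] deg 0.13 j [ 0.11  0.42 -0.51  1.97  0.28  0.81 -0.78] F [ 0.2 -0.2 -1.2] M [ 0.02 -0.13 -0.01] w 0.144 t 6.4
```

```bash

python3 -m inch '[{"linear":[0.0008,0.0003,0.003],"rot":[0,0,0],"gripper":0.008},{"linear":[0.0008,0.0003,0.006],"rot":[0,0,0],"gripper":0.008},{"linear":[0.0008,0.0003,0.009],"rot":[0,0,0],"gripper":0.008},{"linear":[0.0008,0.0003,0.012],"rot":[0,0,0],"gripper":0.008},{"linear":[0.0008,0.0003,0.012],"rot":[0,0,0],"gripper":0.008}]'
python3 -c "
from h import *
plan([500.2,125.6,68],-13.1)"
```

```text
clock: 7.02
tcp_pos: [500.1, 125.6, 74.1]
tool_rot: [3.121, -0.355, -0.001]
contact_force: [-0.6, 0.4, -1.5]
grip_width: 0.142
tcp [500.1 125.6  74.1] yaw -12.97 shift [0.1 0.  6.1] rotvec [0.0001 0.0004 0.0022] deg 0.13 j [ 0.11  0.44 -0.5   1.98  0.29  0.79 -0.79] F [-0.6  0.4 -1.5] M [-0.02 -0.05  0.05] w 0.142 t 7.025
```

```bash

python3 -m inch '[{"linear":[0,0,0.002],"rot":[0,0,0],"gripper":0.008},{"linear":[0,0,0.004],"rot":[0,0,0],"gripper":0.008},{"linear":[0,0,0.006],"rot":[0,0,0],"gripper":0.008},{"linear":[0,0,0.008],"rot":[0,0,0],"gripper":0.008},{"linear":[0,0,0.009],"rot":[0,0,0],"gripper":0.008}]'
python3 -c "
from h import *
plan([500.2,125.6,58.4],-13.1)"
```

```text
clock: 7.65
tcp_pos: [500.2, 125.7, 65.3]
tool_rot: [-3.121, 0.355, 0.0]
contact_force: [0.1, -0.3, -1.6]
grip_width: 0.145
tcp [500.2 125.7  65.3] yaw -12.97 shift [0.  0.1 6.9] rotvec [-0.      0.0002  0.0022] deg 0.13 j [ 0.1   0.46 -0.49  1.98  0.3   0.77 -0.8 ] F [ 0.1 -0.3 -1.6] M [-0.03 -0.05 -0.  ] w 0.145 t 7.65
```

```bash

python3 -m inch '[{"linear":[0,0,0.0015],"rot":[0,0,0],"gripper":0.008},{"linear":[0,0,0.003],"rot":[0,0,0],"gripper":0.008},{"linear":[0,0,0.0035],"rot":[0,0,0],"gripper":0.008}]'
python3 -c "
from h import *
plan([500.2,125.6,58.4],-13.1)"
```

```text
clock: 8.02
tcp_pos: [500.2, 125.7, 61.8]
tool_rot: [-3.121, 0.355, 0.0]
contact_force: [0.6, 0.0, -1.9]
grip_width: 0.148
tcp [500.2 125.7  61.8] yaw -12.98 shift [0.1 0.1 3.4] rotvec [-0.      0.0002  0.0022] deg 0.12 j [ 0.1   0.46 -0.49  1.99  0.31  0.76 -0.8 ] F [ 0.6  0.  -1.9] M [-0.04 -0.04  0.03] w 0.148 t 8.025
```

Already 4.6 mm past tab height with no contact force. I'll go on down to the block.

```bash

python3 -m inch '[{"linear":[0,0,0.001],"rot":[0,0,0],"gripper":0.008},{"linear":[0,0,0.002],"rot":[0,0,0],"gripper":0.008},{"linear":[0,0,0.003],"rot":[0,0,0],"gripper":0.008}]'
python3 -c "
from h import *
plan([500.2,125.6,58.4],-13.1)"
```

```text
clock: 8.4
tcp_pos: [500.2, 125.7, 58.8]
tool_rot: [-3.121, 0.355, 0.0]
contact_force: [0.2, -0.2, -1.2]
grip_width: 0.148
tcp [500.2 125.7  58.8] yaw -12.97 shift [0.  0.1 0.4] rotvec [-0.      0.      0.0022] deg 0.13 j [ 0.09  0.47 -0.49  1.99  0.31  0.76 -0.8 ] F [ 0.2 -0.2 -1.2] M [-0.06 -0.07 -0.02] w 0.148 t 8.4
```

```bash

python3 -m inch '[{"linear":[0,0,0.0005],"rot":[0,0,0],"gripper":0.008},{"linear":[0,0,0.001],"rot":[0,0,0],"gripper":0.008},{"linear":[0,0,0.001],"rot":[0,0,0],"gripper":0.008}]'
python3 -c "
from h import *
plan([500.2,125.6,58.4],-13.1)"
```

```text
clock: 8.78
tcp_pos: [500.2, 125.6, 58.4]
tool_rot: [3.121, -0.355, 0.0]
contact_force: [-3.3, -1.4, 10.4]
grip_width: 0.144
tcp [500.2 125.6  58.4] yaw -12.98 shift [-0.  0. -0.] rotvec [ 0.0003 -0.0001  0.0021] deg 0.12 j [ 0.09  0.47 -0.49  1.99  0.31  0.76 -0.8 ] F [-3.3 -1.4 10.4] M [-0.35  1.09 -0.05] w 0.144 t 8.775
```

Contact came at exactly the home height of 58.4, at about 10 N. Now I'll ease off, release and rise.

```bash

python3 -m inch '[{"linear":[0,0,-0.0005],"rot":[0,0,0],"gripper":0.008},{"linear":[0,0,-0.0005],"rot":[0,0,0],"gripper":0.045},{"linear":[0,0,-0.0005],"rot":[0,0,0],"gripper":0.045},{"linear":[0,0,-0.0005],"rot":[0,0,0],"gripper":0.045},{"linear":[0,0,-0.0005],"rot":[0,0,0],"gripper":0.045}]'
python3 -m inch '[{"linear":[0,0,-0.02],"rot":[0,0,0],"gripper":0.045},{"linear":[0,0,-0.06],"rot":[0,0,0],"gripper":0.045},{"linear":[0,0,-0.1],"rot":[0,0,0],"gripper":0.04},{"linear":[0,0,-0.1],"rot":[0,0,0],"gripper":0.0},{"linear":[0,0,-0.1],"rot":[0,0,0],"gripper":0.0}]'
python3 - <<'E'
from h import *
plan([500.2,125.6,110],-13.1)
p=cams.camera_params("wrist");np.save("p6.npy",p,allow_pickle=True)
im=cams.camera("wrist"); cv2.imwrite("pics/wrist6.png",im[:,:,::-1])
E
```

```text
clock: 9.4
tcp_pos: [500.2, 125.7, 58.4]
tool_rot: [-3.121, 0.355, 0.0]
contact_force: [-0.6, 0.0, 0.9]
grip_width: 0.478
clock: 10.02
tcp_pos: [500.0, 125.4, 157.9]
tool_rot: [3.121, -0.355, -0.001]
contact_force: [-1.0, -0.5, -0.0]
grip_width: 0.249
tcp [500.  125.4 157.9] yaw -12.99 shift [ 0.2 -0.2 47.9] rotvec [0.0003 0.0004 0.002 ] deg 0.11 j [ 0.16  0.32 -0.55  1.92  0.2   0.96 -0.71] F [-1.  -0.5 -0. ] M [-0.03 -0.03  0.01] w 0.249 t 10.025
```

View pics/wrist6.png

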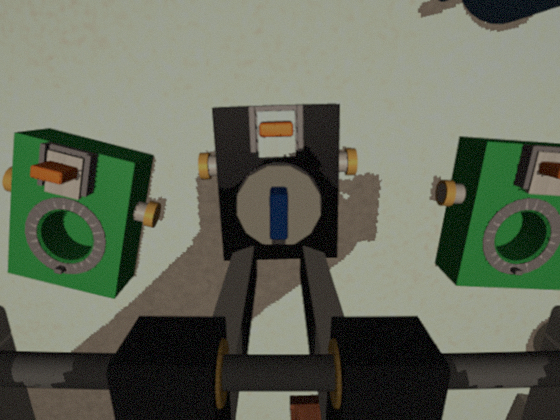

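```bash
python3 - <<'E'
from h import *
p=np.load("p6.npy",allow_pickle=True).item(); im=cv2.imread("pics/wrist6.png")[:,:,::-1].copy()
C=np.array([500.2,125.6]);a=np.radians(78.2);X=np.array([np.cos(a),np.sin(a)]);Y=np.array([-X[1],X[0]])
for A,b,c,m in blobs(im,(5,130,100),(20,255,255),60):
    if 250<c[0]<310 and c[1]<150:
        ys,xs=np.nonzero(m); W=onz(p,np.c_[xs,ys],84.5)[:,:2]; w=(W-C); print(A,b,c,"peg unit x",np.percentile(w@X,[2,98]),"y",np.percentile(w@Y,[2,98]))
print("flange l/r/top",[((onz(p,[q],54)[0,:2]-C)@X).round(1) for q in [(236,203),(321,203),(278,164)]],[((onz(p,[q],54)[0,:2]-C)@Y).round(1) for q in [(236,203),(321,203),(278,164)]])
P=C+X*64;print("open peg",P,"shut",C+X*48)
cv2.imwrite("pics/w6z.png",cv2.resize(im[95:265,200:360,::-1],None,fx=3.5,fy=3.5,interpolation=cv2.INTER_CUBIC))
plan([*(C+X*82),110],-13.1)
E
```

```text
445 [259 122  34  15] [275.88314607 128.83146067] peg unit x [60.06107808 68.87466169] y [-10.08648813  11.36898234]
flange l/r/top [np.float64(3.4), np.float64(1.9), np.float64(34.8)] [np.float64(34.7), np.float64(-34.8), np.float64(-0.3)]
open peg [513.28774732 188.24751288] shut [510.01581049 172.58563466]
tcp [499.8 125.4 157.5] yaw -12.98 shift [ -1.2 -82.3  47.5] rotvec [0.0005 0.0012 0.0021] deg 0.12 j [ 0.16  0.32 -0.55  1.92  0.2   0.96 -0.71] F [-0.8  0.4 -0.3] M [-0.03 -0.1   0.01] w 0.207 t 10.075
```

View pics/w6z.png

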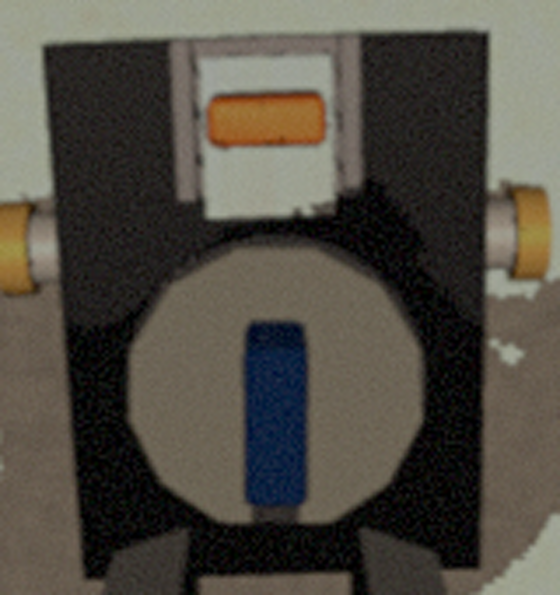

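The cartridge reads as seated, with its flange centred on the well and the grey tab showing in the notch at (275,513) of the zoom. The peg's outer face is about 69 mm from the well axis. I'll now go behind it with the fingers shut.

```bash

python3 -m inch '[{"linear":[-0.001,-0.05,0],"rot":[0,0,0],"gripper":0.0},{"linear":[-0.001,-0.091,0],"rot":[0,0,0],"gripper":0.0},{"linear":[-0.001,-0.091,0.03],"rot":[0,0,0],"gripper":0.0},{"linear":[-0.001,-0.091,0.05],"rot":[0,0,0],"gripper":0.0},{"linear":[-0.001,-0.091,0.05],"rot":[0,0,0],"gripper":0.0}]'
python3 - <<'E'
from h import *
C=np.array([500.2,125.6]);a=np.radians(78.2);X=np.array([np.cos(a),np.sin(a)])
plan([*(C+X*90),66],-11.8)
im=cams.camera("wrist"); cv2.imwrite("pics/wrist7.png",im[:,:,::-1])
E
```

```text
clock: 10.7
tcp_pos: [518.6, 213.7, 106.6]
tool_rot: [3.12, -0.355, -0.005]
contact_force: [-0.4, -1.1, 1.0]
grip_width: 0.008
tcp [518.6 213.7 106.6] yaw -13.0 shift [ 0.1 -0.1 40.6] rotvec [ 0.0018  0.0031 -0.021 ] deg -1.2 j [-0.02  0.48 -0.54  1.85  0.3   0.91 -0.93] F [-0.4 -1.1  1. ] M [-0.02 -0.09  0.07] w 0.008 t 10.7
```

View pics/wrist7.png

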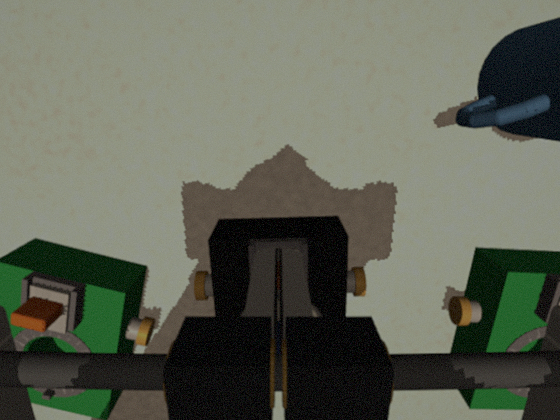

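The fingers are shut, and are behind the peg and in line with it (image about (278,290)). Mug and green units are well clear. I'll align the yaw and go down to z 66.

```bash

python3 -m inch '[{"linear":[0,0,0.015],"rot":[0,0,-0.02],"gripper":0.0},{"linear":[0,0,0.03],"rot":[0,0,-0.02],"gripper":0.0},{"linear":[0,0,0.04],"rot":[0,0,-0.02],"gripper":0.0},{"linear":[0,0,0.04],"rot":[0,0,-0.02],"gripper":0.0}]'
python3 -m inch '[{"linear":[0,0.002,0],"rot":[0,0,0],"gripper":0.0},{"linear":[0,0.005,0],"rot":[0,0,0],"gripper":0.0},{"linear":[0,0.008,0],"rot":[0,0,0],"gripper":0.0},{"linear":[0,0.011,0],"rot":[0,0,0],"gripper":0.0}]'
python3 - <<'E'
from h import *
C=np.array([500.2,125.6]);a=np.radians(78.2);X=np.array([np.cos(a),np.sin(a)])
plan([*(C+X*61),66],-11.8)
E
```

```text
clock: 11.25
tcp_pos: [519.2, 214.5, 67.5]
tool_rot: [3.124, -0.324, -0.002]
contact_force: [0.9, -0.5, 0.2]
grip_width: 0.004
clock: 11.75
tcp_pos: [517.5, 203.5, 68.6]
tool_rot: [-3.125, 0.324, -0.0]
contact_force: [-0.3, 0.5, -0.1]
grip_width: 0.004
tcp [517.5 203.5  68.6] yaw -11.84 shift [-1.  18.8  2.5] rotvec [-0.0001 -0.0002 -0.0007] deg -0.04 j [-0.02  0.52 -0.52  1.88  0.34  0.83 -0.92] F [-0.3  0.5 -0.1] M [-0.05 -0.07  0.03] w 0.004 t 11.75
```

```bash

python3 -m inch '[{"linear":[-0.0005,0.002,0.001],"rot":[0,0,0],"gripper":0.0},{"linear":[-0.001,0.004,0.001],"rot":[0,0,0],"gripper":0.0},{"linear":[-0.001,0.006,0.001],"rot":[0,0,0],"gripper":0.0},{"linear":[-0.001,0.008,0.001],"rot":[0,0,0],"gripper":0.0}]'
python3 -m inch '[{"linear":[0,0.002,0],"rot":[0,0,0],"gripper":0.0},{"linear":[0,0.004,0],"rot":[0,0,0],"gripper":0.0},{"linear":[0,0.006,0],"rot":[0,0,0],"gripper":0.0}]'
python3 - <<'E'
from h import *
C=np.array([500.2,125.6]);a=np.radians(78.2);X=np.array([np.cos(a),np.sin(a)])
plan([*(C+X*61),66],-11.8)
E
```

```text
clock: 12.25
tcp_pos: [514.9, 196.2, 67.5]
tool_rot: [-3.125, 0.324, -0.0]
contact_force: [2.4, 2.0, 1.0]
grip_width: 0.002
clock: 12.62
tcp_pos: [513.6, 190.2, 67.4]
tool_rot: [-3.125, 0.324, 0.0]
contact_force: [2.1, 1.8, 0.6]
grip_width: 0.007
tcp [513.6 190.2  67.4] yaw -11.83 shift [0.1 5.  1.4] rotvec [-0.0001  0.0001 -0.0005] deg -0.03 j [ 0.    0.51 -0.52  1.91  0.34  0.81 -0.9 ] F [2.1 1.8 0.6] M [ 0.53 -0.61  0.05] w 0.007 t 12.625
```

```bash

python3 -m inch '[{"linear":[0,0.0015,0],"rot":[0,0,0],"gripper":0.0},{"linear":[0,0.003,0],"rot":[0,0,0],"gripper":0.0},{"linear":[0,0.004,0],"rot":[0,0,0],"gripper":0.0}]'
python3 -m inch '[{"linear":[0,0.0005,0],"rot":[0,0,0],"gripper":0.0},{"linear":[0,0.001,0],"rot":[0,0,0],"gripper":0.0}]'
python3 - <<'E'
from h import *
C=np.array([500.2,125.6]);a=np.radians(78.2);X=np.array([np.cos(a),np.sin(a)])
plan([*(C+X*61),66],-11.8)
E
```

```text
clock: 13.0
tcp_pos: [513.0, 187.7, 67.6]
tool_rot: [-3.123, 0.322, -0.001]
contact_force: [5.5, 12.1, -2.1]
grip_width: 0.007
clock: 13.25
tcp_pos: [513.0, 187.6, 67.7]
tool_rot: [-3.122, 0.321, -0.002]
contact_force: [5.5, 15.2, -5.5]
grip_width: 0.006
tcp [513.  187.6  67.7] yaw -11.75 shift [0.1 2.3 1.7] rotvec [-0.0036 -0.001   0.0008] deg 0.05 j [ 0.01  0.51 -0.52  1.91  0.34  0.81 -0.9 ] F [ 5.5 15.2 -5.5] M [ 3.65 -1.59  0.06] w 0.006 t 13.25
```

Resistance rose sharply to about 16 N at r = 63 mm. This should be the end stop. I'll back off and verify by camera.

```bash

python3 -m inch '[{"linear":[0,-0.005,0],"rot":[0,0,0],"gripper":0.0},{"linear":[0,-0.02,0],"rot":[0,0,0],"gripper":0.0},{"linear":[0,-0.02,-0.03],"rot":[0,0,0],"gripper":0.0},{"linear":[0,0.0,-0.08],"rot":[0,0,0],"gripper":0.0},{"linear":[0,0.04,-0.09],"rot":[0,0,0],"gripper":0.0}]'
python3 -m inch '[{"linear":[0,0.03,-0.02],"rot":[0,0,0],"gripper":0.0},{"linear":[0,0.03,-0.02],"rot":[0,0,0],"gripper":0.0},{"linear":[0,0.03,-0.02],"rot":[0,0,0],"gripper":0.0}]'
python3 - <<'E'
from h import *
C=np.array([500.2,125.6]);a=np.radians(78.2);X=np.array([np.cos(a),np.sin(a)]);Y=np.array([-X[1],X[0]])
plan([*(C+X*61),66],-11.8)
p=cams.camera_params("wrist");im=cams.camera("wrist"); cv2.imwrite("pics/wrist8.png",im[:,:,::-1])
for A,b,c,m in blobs(im,(5,130,60),(20,255,255),60):
        ys,xs=np.nonzero(m); W=onz(p,np.c_[xs,ys],84.5)[:,:2]; w=(W-C); 
        if abs(w.mean(0)).max()<90: print(A,b,c,"peg unit x",np.percentile(w@X,[2,98]),"y",np.percentile(w@Y,[2,98]))
E
```

```text
clock: 13.88
tcp_pos: [505.2, 147.9, 160.0]
tool_rot: [-3.124, 0.319, -0.005]
contact_force: [1.2, -0.6, -0.2]
grip_width: 0.003
clock: 14.25
tcp_pos: [498.1, 117.7, 177.1]
tool_rot: [-3.125, 0.323, 0.001]
contact_force: [-0.1, 0.7, 0.1]
grip_width: 0.007
tcp [498.1 117.7 177.1] yaw -11.8 shift [  0.5 -69.1 111.2] rotvec [-0.0001  0.0005  0.    ] deg 0.0 j [ 0.2   0.29 -0.57  1.91  0.19  0.99 -0.67] F [-0.1  0.7  0.1] M [-0.06 -0.01 -0.03] w 0.007 t 14.25
411 [263 131  31  14] [278.38686131 137.55961071] peg unit x [43.9331302  53.52986928] y [-10.55126823  11.06619717]
75 [344 139  10  10] [348.81333333 143.62666667] peg unit x [40.96679948 47.3190391 ] y [-55.80783034 -49.15881727]
76 [204 140   9  10] [207.90789474 144.77631579] peg unit x [40.32104996 47.03241632] y [50.10146648 56.37486776]
75 [344 154  10   9] [348.42666667 158.10666667] peg unit x [30.35109098 36.44697978] y [-55.92266933 -49.53651629]
73 [204 156  10   9] [208.52054795 159.84931507] peg unit x [28.92165846 35.04494314] y [50.40511872 56.768956  ]
```

View pics/wrist8.png

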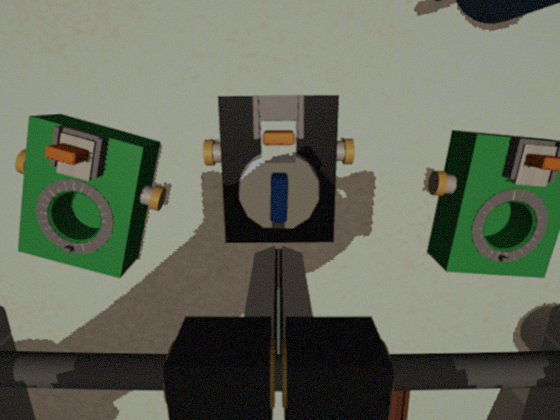

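```bash
python3 - <<'E'
from h import *
im=cams.camera("scene"); cv2.imwrite("pics/scene9.png",im[:,:,::-1])
E
```

```text
(no output)
```

View pics/scene9.png

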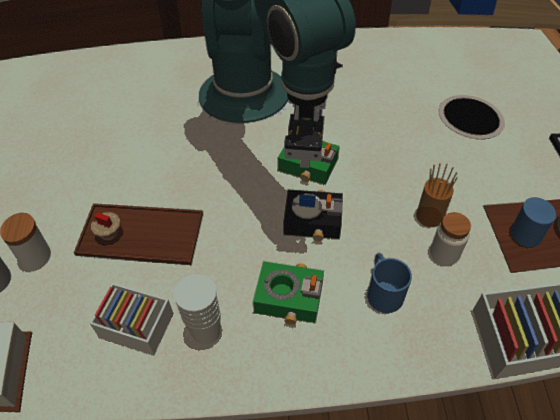

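The scene view shows the cartridge in the black unit at (307,203) and the catch peg moved in to (328,203). The spent cartridge at (105,225) and everything else stand where they were, and the gripper is clear.

```bash
python3 -c "
from station import env
print(env.sign_off())"
```

```text
the job is handed in; nothing more can be done
None
```

The fresh cartridge is fully home in the black unit's well and the orange catch is pushed shut over its flange. I handed the job in at about 14 s on the robot's clock; sign-off reports no verdict.

- **Fitting:** I found the key tab with the wrist camera, turned the cartridge about 1.3° to line its notch up with it, and lowered it in small steps. It passed tab height with no contact force. It touched down at the calculated home height, with about 10 N, so no searching turn was needed.
- **Catch:** I pushed the peg with shut fingers at about 3 N until it hit a hard stop at about 16 N.
- **Last checks:** The peg measured 48.7 mm from the well axis, against 48 expected when shut. That is 15.7 mm of travel measured against 16, within the camera's accuracy. The spent cartridge and the other things on the counter were where they started, and the gripper was clear.
- **Disagreements:** The three cameras differed by 2–6 mm on the well position (the scene camera's reading was a rough one by eye). I used the wrist camera's value, and the contact-free descent bore it out. One move was refused early on for a missing key in its rows; nothing moved, and I resent it.

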